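Set the presser-foot clearance with a gauge blade

TASK

The gauge blade with the yellow handle lies in the gap of the blue setting fixture: turn the red wing screw clockwise (seen from above) until the sprung brass foot just drags on the blade, that is, the foot is pushed up about 1 to 2 mm on its spring. Then draw the blade straight out by its handle without upsetting the screw, and lay it flat, handle up, on the middle of the light brown cork mat. Leave the other things where they are.

Things in the scene. Friction and masses are not known exactly. Their poses are not given: they have to be found in the camera images.
- fixture: setting fixture bolted to the bench: steel base 120 mm (x) by 185 mm (y) by 25 mm thick, blue C-frame (column on its +x side, arm 40 mm wide over the gap, arm top 84 mm above the bench). Origin at bench height on the vertical screw axis; the base reaches from y = -132 to +52 mm and from x = -42 to +78 mm. The blade comes out along the fixture's -y
- screw_grip (a point): centre of the red wing of the adjusting screw, on the screw axis (123 mm above the bench at screw = 0, sinking with the screw). The wing is an upright bar 46 mm long (this point's x), 10 mm thick (its y), 28 mm tall, 14 mm of it below the point; beneath it is a black hub of 26 mm diameter and 12 mm height
- screw (a joint): angle of the adjusting screw, rad, grows clockwise seen from above (limits 0 and 7.2). Each rad lowers wing and foot by 1.6 mm. The foot meets the blade at 3.75 and is lifted on its spring by 1.6 mm for each rad beyond; it starts 1.7 to 4.3 mm clear of the blade. The screw is stiff enough (0.08 N m) to stay where it is left
- foot (a joint): how far the brass foot (20 mm diameter) is pushed up on its spring, m: 0 while it hangs clear; the spring gives 2.5 N per mm. Just dragging is 0.0005 to 0.0028; the blade then takes roughly 1 to 10 N to pull out
- blade_grip (a point): centre of the yellow handle of the loose gauge blade (0.13 kg): the handle is 14 mm wide (this point's x), 34 mm long (its y) and 32 mm tall, standing on the steel blade; its centre is 22 mm above the blade's underside
- blade_center (a point): middle of the loose gauge blade, a steel strip 20 mm wide (x), 140 mm long (y), 6 mm thick, half-way up its thickness; the handle's centre is 53 mm from it towards -y, flush with that end
- blade_tip (a point): far end of the blade (+y, away from the handle), half-way up its thickness. At the start it lies 10 to 25 mm past the screw axis on the fixture's +y side
- mat: light brown cork mat fixed to the bench, 110 mm (x) by 180 mm (y), 3 mm thick; origin at the centre of its underside
- casting: white machined casting standing loose, a bystander, 51x55x42 mm, origin under its centre
- stator: stator with green end ring, loose bystander, 58x58x31 mm, origin under its centre
- screwdriver: red-handled screwdriver lying loose, bystander, 204 mm long along its y
- ring_gauge: grey ring gauge lying loose, bystander, 48 mm diameter, 14 mm tall
- tape_roll: roll of yellow tape lying loose, bystander, 90 mm diameter, 24 mm tall

How it is judged:
On the way, in this order (a step that is already met when the one before it is completed fails the run):
1. the screw is turned until the foot drags on the blade: foot pushed up 0.4 to 3 mm by the blade in the gap (value of joint foot between 0.0004 and 0.003 m and y of blade_tip in the frame of fixture above 0 m), for 0.3 s.
2. the blade is drawn out from under the foot (tip at least 15 mm short of the screw axis), with the screw still set at the drag (4.0 to 5.65 rad) (y of blade_tip in the frame of fixture below -0.015 m and value of joint screw between 4 and 5.65 rad), for 0.1 s.
At the end, for the whole second after the job is handed in: the screw is still set where the foot just drags on the blade (4.0 to 5.65 rad), and the blade lies flat (within 0.12 rad), handle up and at rest on the mat, its middle within 45 mm of the mat's middle (value of joint screw between 4 and 5.65 rad and horizontal distance between blade_center and mat below 0.045 m and z of blade_center in the frame of mat below 0.009 m and angle between blade_center's own z axis and vertical below 0.12 rad and linear speed of blade below 0.02 m/s); the robot touches nothing.
It fails at once if a bystander (casting, stator, screwdriver, ring gauge, tape roll) is moved by more than 20 mm (distance of any of casting, stator, screwdriver, ring_gauge, tape_roll from where it was at the start of the episode above 0.02 m).
It also fails if it takes over 67 s, if anything falls off the work surface, if the arm or the gripper's body presses on something with over 40 N, if the wrist force passes 120 N, or if a joint passes its speed limit or range.

ROBOT

A 6-joint arm with a two-finger parallel gripper is mounted at the origin on a cart in front of the work surface, level with it; the furniture and walls round the work are solid. World frame = base frame: x ahead of the robot, y to its left, z up, the work surface at z = 0. Lengths are in m, angles in rad, forces in N, time in s.
With the tool pointing down it reaches from about 0.325 to 0.775 m from the base axis. Payload 9.3 kg.
Tool frame: the origin (TCP) lies midway between the tips of the shut fingers; the grasp point (between the pads) lies ctrl.pinch_z behind it (ctrl.pinch_z is the distance from the TCP to the grasp point, in m); z points along the fingers, y is the line along which they close (so a half turn about z gives the same grasp; the last joint's range is limited). The gripper opens to 85 mm and grips with 20 to 120 N. Pads are 22 mm wide; open, the fingers measure 114 mm over their backs; the gripper's body (76 mm by 85 mm) begins 54 mm behind the grasp point. The pads swing forward as they close: fully open they stand 13 mm farther back than shut.
Start: joints at [0.961, 0.259, 0.021, 1.334, 0, 1.418], TCP at [0.243, 0.494, 0.231] pointing down, gripper open.
Joint ranges: [-3.04, 3.04], [-0.91, 1.82], [-1.04, 1.36], [-1.92, 1.95], [-1.52, 1.45], [-3.14, 3.14]. Speed limits (rad/s): [2.22, 2.22, 2.79, 3.14, 3.14, 3.14].

INTERFACE

Orientations are given as a rotation vector (axis times angle).
In Python, from bench import readout, vision, ctrl gives the robot as it stands.
- The arm moves only by the tool send_rows, never from a script. Its argument "moves" is text: rows parted by semicolons, each of 6 numbers parted by spaces: the shift along the tool's x, y, z in cm, then the turn, a rotation vector about the tool's x, y, z in rad. A call has exactly 8 rows; each row is the pose to reach, as a shift and turn from the pose commanded when the call began, along the tool's axes at that moment; what a row does not reach only later rows make up. A row lasts 1/12 s, in which the tool goes at most 41.7 mm and 7.16 degrees, less where a joint would pass 70% of its speed; a pose out of reach is approached as far as the arm can. A call with a gripper value outside its range is refused whole. "hand" is the finger opening in cm, from 0 to 8.54, set as the call begins (left out, the last holds). The fingers move at their own pace and stop on an object; the grip force is fixed at half the most. Time passes only in rows, so rows that repeat a pose let the fingers close, or fill a call up. It gives the time, the measured TCP pose, the force, the opening and the grip force at its end, in the units of the state.
- readout.state(): the state, without advancing time (a new reading comes with each control period).
- vision.get_image(name): name is "scene" or "top" or "wrist"; returns a dict with "pixels" (400x640x3 uint8, blue, green, red), "fx", "fy", "cx", "cy" (pixels), "cam_to_world" (4x4, takes a point from camera to world coordinates); the wrist camera has in their place "T_tool_cam" (4x4, takes a point from camera to tool coordinates, whose origin is the TCP and whose axes are the flange's). Camera axes: x right, y up, looking along -z (the intrinsics and any distortion apply to the point x, -y, -z); pixel columns grow to the right and rows downward; lengths in m; the calibration is good to about 2 mm. A picture is of the moment at which its call begins: read the wrist's pose just before it. There is no depth.
- ctrl.job_done(): hands the job in; it is judged then, once.
The state is a dict: "time": time; "joint_positions": joint angles; "joint_vel": joint speeds; "joint_efforts": joint torques, N m; "tcp_pos": TCP position; "eef_rot": TCP orientation; "ft_force": force on the tool from outside, world axes, zero at the start; "moment": the same for the moment, N m; "opening": finger opening in m; "gripper_force": force on a finger pad.
Only numpy, scipy, OpenCV 4.12 (cv2) and the standard library are available. Lean on these libraries where they do the work, as an engineer would, in place of code of your own. Each camera call takes 0.05 s, during which the arm holds its last target. There are 200 camera calls.

## Working session

There is one attempt and no reset: what is moved stays moved. The work goes in short steps, Python scripts to look and compute and a tool call to move; the robot and the scene stay as the last step left them, time stands still between calls to the robot, and variables do not carry over. Pictures are saved under pics/ and viewed, at most 10 in all, crops included, and the job is handed in when it is done.

Besides the shell and the picture viewer there is one more tool, called after "Emit:" in YAML: its name, and indented under it one key for each argument. send_rows: Moves the arm, as the interface text tells. Its arguments: {"type":"object","properties":{"moves":{"type":"string"},"hand":{"type":"number"}},"required":["moves"]}

```bash
mkdir -p pics
cat > h.py <<'E'
import numpy as np,cv2
from scipy.spatial.transform import Rotation as R
from bench import readout,vision,ctrl
def ray(im,u,v,T=None):
    T=np.array(im["cam_to_world"]) if T is None else T
    d=np.array([(u-im["cx"])/im["fx"],-(v-im["cy"])/im["fy"],-1.])
    return T[:3,3],T[:3,:3]@d
def onz(im,u,v,z,T=None):
    o,d=ray(im,u,v,T); return o+d*(z-o[2])/d[2]
def tw():
    s=readout.state();T=np.eye(4);T[:3,:3]=R.from_rotvec(s["eef_rot"]).as_matrix();T[:3,3]=s["tcp_pos"];return T
def wrist():
    T=tw();im=vision.get_image("wrist");return im,T@np.array(im["T_tool_cam"])
E
python3 - <<'E'
from h import *
s=readout.state();print(s,ctrl.pinch_z)
for n in("top","scene"):
    im=vision.get_image(n);cv2.imwrite(f"pics/{n}0.png",im["pixels"]);print(n,{k:v for k,v in im.items() if k!="pixels"})
E
```

```text
{'time': 0.0, 'joint_positions': array([ 9.61405467e-01,  2.59226757e-01,  2.07847315e-02,  1.33369958e+00,
       -8.54287056e-06,  1.41814661e+00]), 'joint_vel': array([ 0.00041302, -0.00102447, -0.00087764, -0.00023888,  0.0003338 ,
       -0.00181766]), 'joint_efforts': array([-1.19023342e-03, -5.55644524e+01,  3.44531965e+01,  1.38928797e-02,
       -2.59581757e-04,  7.27516181e-06]), 'tcp_pos': array([0.24244076, 0.49338555, 0.23065643]), 'eef_rot': array([-7.11115763e-01, -3.05954600e+00,  1.96630115e-03]), 'ft_force': array([-0.01725532, -0.02124518, -1.47058489]), 'moment': array([-0.00759967, -0.03065976,  0.05937414]), 'gripper_force': 0.0, 'opening': 0.08528062078059169} 0.0187
top {'fx': 397.83273109330236, 'fy': 397.83273109330236, 'cx': 317.7876066031986, 'cy': 204.33445464696663, 'cam_to_world': array([[-0.00911041,  0.99126237, -0.13158993,  0.32177632],
       [-0.99977934, -0.01152054, -0.01756582,  0.11225863],
       [-0.01892833,  0.13140086,  0.99114859,  1.11481909],
       [ 0.        ,  0.        ,  0.        ,  1.        ]])}
scene {'fx': 492.3706580195359, 'fy': 492.3706580195359, 'cx': 315.66579676660274, 'cy': 200.31158164477668, 'cam_to_world': array([[ 0.74380745,  0.32100001, -0.5862674 , -0.49318154],
       [-0.66839301,  0.35868803, -0.65160853, -0.94404963],
       [ 0.00112076,  0.87652832,  0.48134899,  0.88031699],
       [ 0.        ,  0.        ,  0.        ,  1.        ]])}
```

View pics/top0.png

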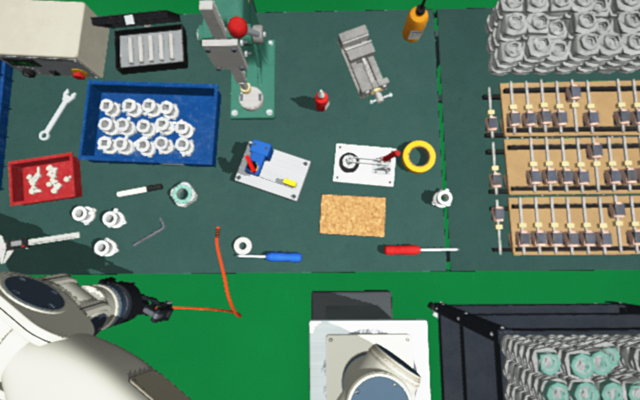

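View pics/scene0.png

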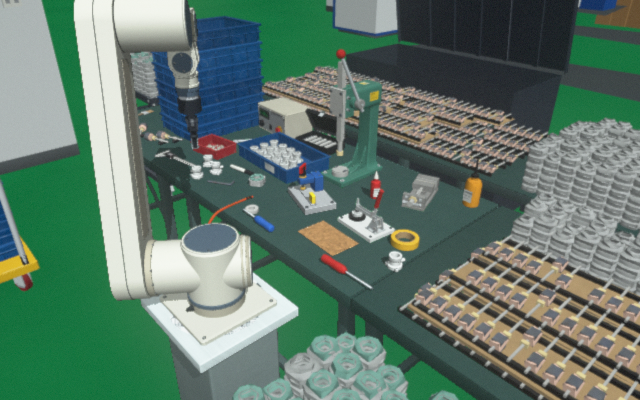

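The top view shows the fixture base around (272,170) with the red wing at about (251,163) and the yellow handle at about (289,183). The mat is at about (353,216). I'll measure these by colour.

Run:
```python
from h import *
im=vision.get_image("top");p=im["pixels"];hsv=cv2.cvtColor(p,cv2.COLOR_BGR2HSV)
def comp(lo,hi,x0,y0,x1,y1):
    m=np.zeros(p.shape[:2],np.uint8);m[y0:y1,x0:x1]=cv2.inRange(hsv,lo,hi)[y0:y1,x0:x1]
    c=max(cv2.findContours(m,0,2)[0],key=cv2.contourArea);return c,cv2.minAreaRect(c)
def rep(n,r,z):
    (u,v)=r[0];print(n,np.round(r[0],1),np.round(r[1],1),r[2],"->",np.round(onz(im,u,v,z),4))
    b=cv2.boxPoints(r);print(np.round([onz(im,*q,z)[:2] for q in b],3).tolist())
c,r=comp((22,120,120),(35,255,255),270,165,310,200);rep("handle",r,.057)
c,r=comp((0,140,90),(8,255,255),235,140,275,185);rep("wing",r,.137)
c,r=comp((8,60,90),(22,220,255),310,185,395,245);rep("mat",r,.003)
c,r=comp((0,0,110),(180,60,255),230,135,315,205);rep("base",r,.025)
c,r=comp((105,130,60),(125,255,255),235,130,290,185);rep("blue",r,.084)
big=cv2.resize(p[125:210,225:325],None,fx=7,fy=7,interpolation=cv2.INTER_CUBIC);cv2.imwrite("pics/fx.png",big)
```

```text
handle [289.1 182.2] [13.   5.2] 21.801410675048828 -> [0.5234 0.2081 0.057 ]
[[0.524, 0.227], [0.537, 0.222], [0.523, 0.189], [0.51, 0.194]]
wing [250.1 163.1] [17.4  4.9] 70.01689910888672 -> [0.5584 0.2994 0.137 ]
[[0.578, 0.313], [0.582, 0.301], [0.539, 0.286], [0.535, 0.297]]
mat [352.3 215.1] [65.5 40.1] 2.935673475265503 -> [0.4378 0.0355 0.003 ]
[[0.387, 0.131], [0.5, 0.124], [0.489, -0.06], [0.376, -0.051]]
base [272.6 170.2] [67.5 43.6] 18.970407485961914 -> [0.5643 0.2572 0.025 ]
[[0.538, 0.366], [0.657, 0.328], [0.591, 0.148], [0.474, 0.188]]
blue [258.1 157.7] [22.1 33.5] 18.434947967529297 -> [0.5858 0.2884 0.084 ]
[[0.553, 0.33], [0.639, 0.303], [0.619, 0.246], [0.533, 0.274]]
```

View pics/fx.png

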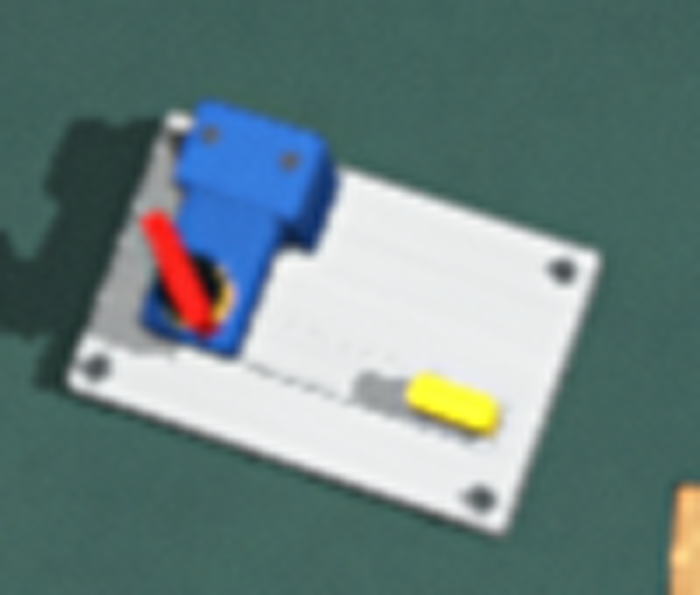

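The crop shows the red wing from about (155,220) to (208,328), the base as a clean rectangle and the handle centred at about (452,402). Base and wing both put the screw axis at about (0.560, 0.300) with the fixture yaw near -20°. The wing points about +20° in the world, which makes the screw about 2.44 rad if its zero is along the fixture's x. Next I go above the wing.

```bash
cat >> h.py <<'E'
def go(p,yaw):
    "row to reach TCP p, tool down, tool y at world angle yaw deg"
    T=tw();a=np.radians(yaw);y=np.array([np.cos(a),np.sin(a),0]);z=np.array([0,0,-1.]);G=np.c_[np.cross(y,z),y,z]
    d=T[:3,:3].T@(np.array(p)-T[:3,3])*100
    print("row",np.round(d,2),np.round(R.from_matrix(T[:3,:3].T@G).as_rotvec(),3))
E
python3 -c "
from h import *
go([.56,.30,.24],110)"
```

```text
row [-37.03  -3.36  -0.92] [-0.001 -0.001 -0.806]
```

Emit:
send_rows:
  moves: "-4 0 -0.5 0 0 -0.1; -8 -0.5 -0.9 0 0 -0.2; -12 -1 -0.9 0 0 -0.3; -16 -1.5 -0.9 0 0 -0.4; -20 -2 -0.9 0 0 -0.5; -24 -2.4 -0.9 0 0 -0.6; -28 -2.8 -0.9 0 0 -0.7; -32 -3.2 -0.9 0 0 -0.8"

```text
time: 0.82
tcp_pos: [0.5171, 0.3223, 0.2401]
eef_rot: [0.544, -3.094, 0.0]
ft_force: [-0.4, 0.9, 0.9]
opening: 0.0853
gripper_force: 0.0
```

```bash
python3 -c "
from h import *
print(readout.state()['joint_positions'])
go([.56,.30,.24],110)"
```

```text
[4.19671980e-01 3.60171986e-01 1.91018638e-01 1.40197002e+00
 6.41099478e-05 7.16213052e-02]
row [-3.28 -3.56  0.01] [ 0.    -0.    -0.001]
```

Emit:
send_rows:
  moves: "-1.5 -1.5 0 0 0 0; -3.3 -3.5 0 0 0 0; -3.3 -3.5 0 0 0 0; -3.3 -3.5 0 0 0 0; -3.3 -3.5 0 0 0 0; -3.3 -3.5 0 0 0 0; -3.3 -3.5 0 0 0 0; -3.3 -3.5 0 0 0 0"

```text
time: 1.48
tcp_pos: [0.5578, 0.3026, 0.2407]
eef_rot: [-0.538, 3.095, 0.0]
ft_force: [-0.4, -0.2, -0.1]
opening: 0.0858
gripper_force: 0.0
```

Run:
```python
from h import *
im,T=wrist();print(np.round(T,3),im["fx"],im["cx"],im["cy"],tw()[:3,3]);cv2.imwrite("pics/w1.png",im["pixels"])
hsv=cv2.cvtColor(im["pixels"],cv2.COLOR_BGR2HSV)
m=cv2.inRange(hsv,(0,140,70),(8,255,255));c=max(cv2.findContours(m,0,2)[0],key=cv2.contourArea);r=cv2.minAreaRect(c);print(r)
for q in [r[0],*cv2.boxPoints(r)]:print(np.round(onz(im,*q,.133,T),4))
```

```text
[[-0.337 -0.891 -0.303  0.479]
 [ 0.941 -0.319 -0.108  0.275]
 [-0.    -0.322  0.947  0.384]
 [ 0.     0.     0.     1.   ]] 310.22659407638974 320.62628861976407 199.1527201493575 [0.55788317 0.30248977 0.24063749]
((132.75001525878906, 267.7500305175781), (30.405588150024414, 59.39696502685547), 45.0)
[0.6809 0.1625 0.133 ]
[0.7019 0.1363 0.133 ]
[0.6453 0.1661 0.133 ]
[0.6603 0.1881 0.133 ]
[0.7192 0.1586 0.133 ]
```

View pics/w1.png

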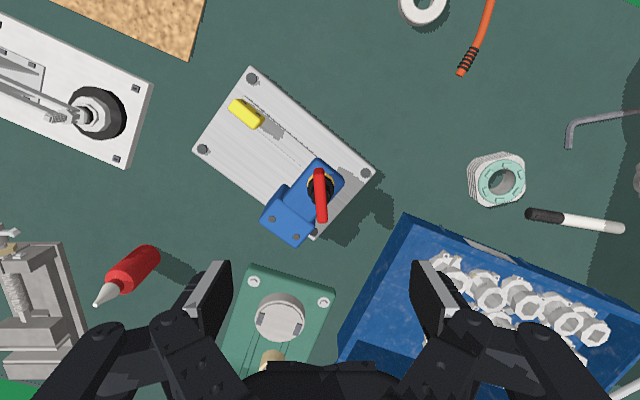

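The wrist view shows the wing at about (321,195) and the handle at about (245,113). My mask picked the red bottle at about (130,275) instead of the wing, so I'll limit the search area.

Run:
```python
from h import *
im,T=wrist();hsv=cv2.cvtColor(im["pixels"],cv2.COLOR_BGR2HSV)
def f(lo,hi,box,zs):
    x0,y0,x1,y1=box;m=cv2.inRange(hsv,lo,hi)[y0:y1,x0:x1];c=max(cv2.findContours(m,0,2,offset=(x0,y0))[0],key=cv2.contourArea);r=cv2.minAreaRect(c);print(r)
    for z in zs:
        b=np.array([onz(im,*q,z,T)[:2] for q in cv2.boxPoints(r)]);e=[b[1]-b[0],b[2]-b[1]];e.sort(key=np.linalg.norm)
        print(z,np.round(onz(im,*r[0],z,T),4),[round(np.linalg.norm(x),4) for x in e],np.degrees(np.arctan2(e[1][1],e[1][0])))
    return c
c=f((0,140,40),(8,255,255),(295,155,345,235),(.133,.119))
P=c[:,0];
t=P[P[:,1]<P[:,1].min()+3].mean(0);b=P[P[:,1]>P[:,1].max()-3].mean(0);print(t,b,onz(im,*t,.133,T),onz(im,*b,.133,T))
f((22,120,120),(35,255,255),(215,85,275,140),(.063,.047))
```

```text
((319.8463134765625, 195.04086303710938), (54.45624542236328, 12.163766860961914), 86.42366790771484)
0.133 [0.5563 0.3013 0.133 ] [np.float64(0.01), np.float64(0.0487)] 23.413044263604554
0.119 [0.5606 0.3028 0.119 ] [np.float64(0.0106), np.float64(0.0514)] 23.41304426360459
[318.66666667 168.83333333] [322. 221.] [0.53515124 0.29274615 0.133     ] [0.57810324 0.3111179  0.133     ]
((246.11544799804688, 112.85979461669922), (37.143463134765625, 17.345726013183594), 39.47246170043945)
0.063 [0.5214 0.2105 0.063 ] [np.float64(0.0174), np.float64(0.035)] 69.78358514847687
0.047 [0.5235 0.2073 0.047 ] [np.float64(0.0183), np.float64(0.0367)] 69.78358514847677
```

```bash
python3 -c "
from h import *
go([.558,.3015,.110],113)"
```

```text
row [ 0.03 -0.09 13.06] [ 0.     0.    -0.057]
```

Emit:
send_rows:
  moves: "0 -0.1 3 0 0 -0.057; 0 -0.1 6 0 0 -0.057; 0 -0.1 8.5 0 0 -0.057; 0 -0.1 10.5 0 0 -0.057; 0 -0.1 12 0 0 -0.057; 0 -0.1 13 0 0 -0.057; 0 -0.1 13 0 0 -0.057; 0 -0.1 13 0 0 -0.057"
  hand: 4

```text
time: 2.25
tcp_pos: [0.5588, 0.3011, 0.1106]
eef_rot: [0.625, -3.079, 0.0]
ft_force: [0.4, -0.7, 0.8]
opening: 0.0403
gripper_force: 0.0
```

Emit:
send_rows:
  moves: "0 0 0 0 0 0; 0 0 0 0 0 0; 0 0 0 0 0 0; 0 0 0 0 0 0; 0 0 0 0 0 0; 0 0 0 0 0 0; 0 0 0 0 0 0; 0 0 0 0 0 0"
  hand: 0

```text
time: 2.92
tcp_pos: [0.559, 0.3022, 0.1117]
eef_rot: [-0.625, 3.077, 0.003]
ft_force: [-1.9, 5.3, 3.7]
opening: 0.0085
gripper_force: 60.1
```

Emit:
send_rows:
  moves: "0 0 0.02 0 0 0.1; 0 0 0.03 0 0 0.2; 0 0 0.05 0 0 0.3; 0 0 0.06 0 0 0.4; 0 0 0.08 0 0 0.5; 0 0 0.1 0 0 0.6; 0 0 0.11 0 0 0.7; 0 0 0.12 0 0 0.77"

```text
time: 3.58
tcp_pos: [0.5589, 0.3035, 0.1105]
eef_rot: [0.583, 3.086, 0.008]
ft_force: [-1.6, 13.1, 2.1]
opening: 0.0088
gripper_force: 59.9
```

Emit:
send_rows:
  moves: "0 0 0.02 0 0 0.1; 0 0 0.03 0 0 0.2; 0 0 0.05 0 0 0.3; 0 0 0.06 0 0 0.4; 0 0 0.08 0 0 0.5; 0 0 0.1 0 0 0.6; 0 0 0.11 0 0 0.7; 0 0 0.12 0 0 0.77"

```text
time: 4.25
tcp_pos: [0.5599, 0.3046, 0.1094]
eef_rot: [-1.698, -2.642, -0.012]
ft_force: [3.0, 17.3, -2.1]
opening: 0.009
gripper_force: 59.4
```

```bash
python3 -c "
from h import *
s=readout.state();print(s['joint_positions'],s['moment'],s['ft_force']);T=tw();print(np.degrees(np.arctan2(T[1,1],T[0,1])))"
```

```text
[0.36413697 0.45656873 0.00746347 1.11600315 0.00538636 1.50690313] [ 3.28332053 -0.48667615  0.076181  ] [ 3.00099357 17.2523932  -2.07376662]
24.52433551342851
```

Emit:
send_rows:
  moves: "0.1 0.07 0.02 0 0 0.1; 0.2 0.15 0.03 0 0 0.2; 0.2 0.15 0.05 0 0 0.3; 0.2 0.15 0.06 0 0 0.4; 0.2 0.15 0.08 0 0 0.5; 0.2 0.15 0.1 0 0 0.6; 0.2 0.15 0.11 0 0 0.7; 0.2 0.15 0.12 0 0 0.77"

```text
time: 4.92
tcp_pos: [0.5614, 0.3051, 0.1081]
eef_rot: [-2.568, -1.809, -0.01]
ft_force: [7.3, 7.3, -2.1]
opening: 0.0084
gripper_force: 59.4
```

```bash
python3 -c "
from h import *
s=readout.state();print(s['joint_positions'],s['moment'],s['ft_force']);T=tw();print(np.degrees(np.arctan2(T[1,1],T[0,1])))"
```

```text
[3.65866107e-01 4.60071350e-01 1.00943892e-02 1.11496206e+00
 1.64215699e-03 2.28020723e+00] [ 1.37922606 -1.27967411  0.10621192] [ 7.30354523  7.26152458 -2.1140986 ]
-19.683880665342592
```

Turned 2.32 rad. I release and lift.

Emit:
send_rows:
  moves: "0 0 0 0 0 0; 0 0 0 0 0 0; 0 0 0 0 0 0; 0 0 0 0 0 0; 0 0 0 0 0 0; 0 0 0 0 0 0; 0 0 0 0 0 0; 0 0 0 0 0 0"
  hand: 5

```text
time: 5.58
tcp_pos: [0.5594, 0.3033, 0.1067]
eef_rot: [-2.564, -1.815, 0.0]
ft_force: [0.3, -0.2, -0.5]
opening: 0.0499
gripper_force: 0.0
```

Emit:
send_rows:
  moves: "0 0 -2 0 0 0; 0 0 -5 0 0 0; 0 0 -8 0 0 0; 0 0 -10 0 0 0; 0 0 -12 0 0 0; 0 0 -12 0 0 0; 0 0 -12 0 0 0; 0 0 -12 0 0 0"

```text
time: 6.25
tcp_pos: [0.5591, 0.3033, 0.2259]
eef_rot: [-2.564, -1.815, 0.001]
ft_force: [0.0, -0.4, 0.0]
opening: 0.0495
gripper_force: 0.0
```

Run:
```python
from h import *
im,T=wrist();cv2.imwrite("pics/w2.png",im["pixels"]);hsv=cv2.cvtColor(im["pixels"],cv2.COLOR_BGR2HSV)
m=cv2.inRange(hsv,(0,140,40),(8,255,255))|cv2.inRange(hsv,(22,120,120),(35,255,255))
for c in cv2.findContours(m,0,2)[0]:
    if cv2.contourArea(c)<150: continue
    r=cv2.minAreaRect(c)
    for z in (.129,.063):
        b=np.array([onz(im,*q,z,T)[:2] for q in cv2.boxPoints(r)]);e=[b[1]-b[0],b[2]-b[1]];e.sort(key=np.linalg.norm)
        print(np.round(r[0]),z,np.round(onz(im,*r[0],z,T),4),[round(np.linalg.norm(x),4) for x in e],np.degrees(np.arctan2(e[1][1],e[1][0])))
```

```text
[320. 260.] 0.129 [0.5391 0.2516 0.129 ] [np.float64(0.0094), np.float64(0.0357)] -109.19192068117813
[320. 260.] 0.063 [0.5261 0.2159 0.063 ] [np.float64(0.012), np.float64(0.0456)] -109.191920681178
[529. 257.] 0.129 [0.7122 0.1938 0.129 ] [np.float64(0.0271), np.float64(0.0647)] -59.285892340109285
[529. 257.] 0.063 [0.7468 0.1421 0.063 ] [np.float64(0.0346), np.float64(0.0825)] -59.28589234010933
[323. 195.] 0.129 [0.562  0.3071 0.129 ] [np.float64(0.0109), np.float64(0.0482)] -105.41838396165862
[323. 195.] 0.063 [0.5553 0.2866 0.063 ] [np.float64(0.0139), np.float64(0.0615)] -105.41838396165865
[ 74. 178.] 0.129 [0.3788 0.3872 0.129 ] [np.float64(0.0122), np.float64(0.0911)] 13.549952247535556
[ 74. 178.] 0.063 [0.3218 0.3887 0.063 ] [np.float64(0.0155), np.float64(0.1162)] 13.549952247535575
```

View pics/w2.png

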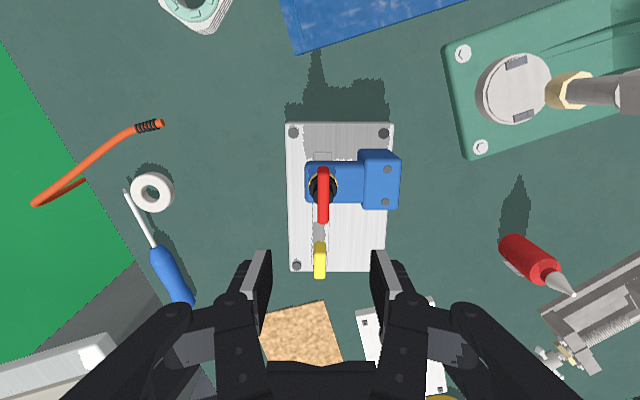

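The view shows the wing at (323,195), now in line with the blade and close to fixture +92°, so the screw is about 4.68 rad. The handle is at (320,260), undisturbed. The grasp point is about (0.525, 0.210), which matches the fixture geometry (-100 mm along y).

```bash
python3 -c "
from h import *
go([.525,.21,.09],-20);go([.525,.21,.037],-20)"
```

```text
row [-9.91 -0.09 13.56] [-0.001  0.001  0.01 ]
row [-9.9  -0.08 18.86] [-0.001  0.001  0.01 ]
```

Emit:
send_rows:
  moves: "-3 0 0 0 0 0; -6 0 0 0 0 0; -8.5 0 2 0 0 0; -9.9 -0.1 5 0 0 0.01; -9.9 -0.1 8 0 0 0.01; -9.9 -0.1 11 0 0 0.01; -9.9 -0.1 12.5 0 0 0.01; -9.9 -0.1 12.5 0 0 0.01"
  hand: 5

```text
time: 6.97
tcp_pos: [0.5229, 0.2095, 0.0973]
eef_rot: [-2.571, -1.8, 0.011]
ft_force: [-0.9, 0.0, -0.2]
opening: 0.0501
gripper_force: 0.0
```

Run:
```python
from h import *
im,T=wrist();p=im["pixels"];hsv=cv2.cvtColor(p,cv2.COLOR_BGR2HSV);cv2.imwrite("pics/w3.png",p)
m=cv2.inRange(hsv,(22,120,60),(35,255,255));c=max(cv2.findContours(m,0,2)[0],key=cv2.contourArea);print(cv2.boundingRect(c),cv2.minAreaRect(c))
r=cv2.minAreaRect(c)
b=cv2.boxPoints(r)
for q in b:print(q,onz(im,*q,.063,T),onz(im,*q,.031,T))
go([.525,.21,.037],-20)
```

```text
(313, 195, 23, 62) ((324.0, 225.5), (61.0, 22.0), 90.0)
[313. 195.] [0.52635202 0.23474182 0.063     ] [0.52173797 0.2251557  0.031     ]
[335. 195.] [0.53878208 0.23023674 0.063     ] [0.53641479 0.21983632 0.031     ]
[335. 256.] [0.52517576 0.19113138 0.063     ] [0.52034911 0.17366261 0.031     ]
[313. 256.] [0.511836   0.19594203 0.063     ] [0.50459817 0.1793428  0.031     ]
row [0.06 0.12 6.25] [-0.004  0.003 -0.   ]
```

View pics/w3.png

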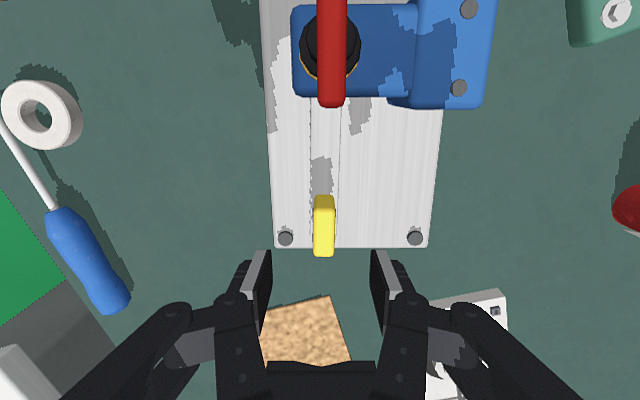

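The view shows the handle at (324,225) between the fingers, which centre at about column 320, so it sits about 1 mm to tool +y. I descend and close.

Emit:
send_rows:
  moves: "0 0.1 1.5 0 0 0; 0 0.1 3 0 0 0; 0 0.1 4.2 0 0 0; 0 0.1 5.2 0 0 0; 0 0.1 5.9 0 0 0; 0 0.1 6.2 0 0 0; 0 0.1 6.2 0 0 0; 0 0.1 6.2 0 0 0"

```text
time: 7.68
tcp_pos: [0.5268, 0.2101, 0.0402]
eef_rot: [2.573, 1.802, 0.001]
ft_force: [0.5, 0.6, 0.3]
opening: 0.0498
gripper_force: 0.0
```

Emit:
send_rows:
  moves: "0 0 0 0 0 0; 0 0 0 0 0 0; 0 0 0 0 0 0; 0 0 0 0 0 0; 0 0 0 0 0 0; 0 0 0 0 0 0; 0 0 0 0 0 0; 0 0 0 0 0 0"
  hand: 0

```text
time: 8.35
tcp_pos: [0.5267, 0.2101, 0.0403]
eef_rot: [2.573, 1.802, 0.001]
ft_force: [-1.8, 0.1, 6.3]
opening: 0.0127
gripper_force: 59.3
```

Emit:
send_rows:
  moves: "-0.2 0 0 0 0 0; -0.5 0 0 0 0 0; -0.9 0 0 0 0 0; -1.3 0 0 0 0 0; -1.7 0 0 0 0 0; -2.1 0 0 0 0 0; -2.5 0 0 0 0 0; -2.5 0 0 0 0 0"

```text
time: 9.02
tcp_pos: [0.5187, 0.187, 0.0403]
eef_rot: [-2.573, -1.802, -0.004]
ft_force: [2.1, 3.0, 3.8]
opening: 0.013
gripper_force: 59.1
```

Emit:
send_rows:
  moves: "-0.5 0 0 0 0 0; -1 0 0 0 0 0; -1.5 0 0 0 0 0; -2 0 0 0 0 0; -2.5 0 0 0 0 0; -3 0 0 0 0 0; -3.5 0 0 0 0 0; -3.5 0 0 0 0 0"

```text
time: 9.68
tcp_pos: [0.506, 0.153, 0.0402]
eef_rot: [2.573, 1.801, 0.001]
ft_force: [-0.6, -0.3, 7.5]
opening: 0.0127
gripper_force: 59.7
```

Emit:
send_rows:
  moves: "-0.5 0 0 0 0 0; -1 0 0 0 0 0; -1.5 0 -0.1 0 0 0; -2 0 -0.5 0 0 0; -2.2 0 -1.2 0 0 0; -2.2 0 -2.4 0 0 0; -2.2 0 -3.6 0 0 0; -2.2 0 -3.6 0 0 0"

```text
time: 10.35
tcp_pos: [0.4992, 0.1327, 0.0778]
eef_rot: [2.572, 1.801, 0.003]
ft_force: [0.5, 0.3, -1.4]
opening: 0.0124
gripper_force: 58.5
```

Run:
```python
from h import *
im=vision.get_image("top");p=im["pixels"]
cv2.imwrite("pics/t4.png",cv2.resize(p[125:265,225:425],None,fx=4,fy=4,interpolation=cv2.INTER_CUBIC))
T=tw();print(T[:3,3])
```

```text
[0.49888226 0.132718   0.07667062]
```

View pics/t4.png

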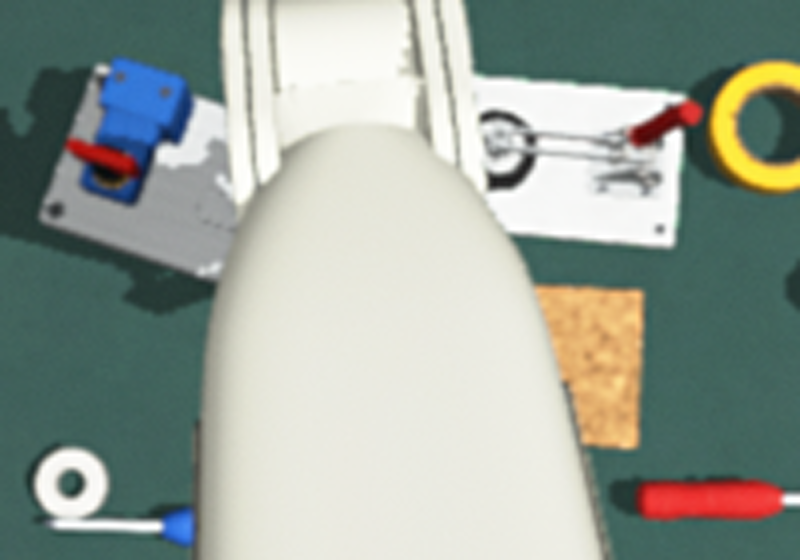

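The blade is out and in the hand, the drag was about 3 N, and the wing at crop (102,158) is unchanged. Now over to the mat.

```bash
python3 -c "
from h import *
go([.435,-.017,.077],-4);go([.435,-.017,.035],-4)"
```

```text
row [-16.25  -0.88  -0.04] [ 0.002 -0.    -0.279]
row [-16.26  -0.89   4.16] [ 0.002 -0.    -0.279]
```

Emit:
send_rows:
  moves: "-1.5 0 0 0 0 0; -4 -0.2 0 0 0 -0.06; -7 -0.4 0 0 0 -0.12; -10 -0.6 0 0 0 -0.18; -13 -0.8 0 0 0 -0.24; -15.5 -0.9 0 0 0 -0.28; -16.2 -0.9 0 0 0 -0.28; -16.2 -0.9 0 0 0 -0.28"

```text
time: 11.07
tcp_pos: [0.4337, -0.0175, 0.0753]
eef_rot: [-2.3, -2.139, 0.001]
ft_force: [0.6, 0.1, -0.3]
opening: 0.0131
gripper_force: 58.5
```

Emit:
send_rows:
  moves: "0 0 1 0 0 0; 0 0 2 0 0 0; 0 0 3 0 0 0; 0 0 4 0 0 0; 0 0 4.5 0 0 0; 0 0 5 0 0 0; 0 0 5.2 0 0 0; 0 0 5.2 0 0 0"

```text
time: 11.73
tcp_pos: [0.4345, -0.0158, 0.0234]
eef_rot: [-2.296, -2.143, 0.0]
ft_force: [-1.0, -0.1, -1.3]
opening: 0.0127
gripper_force: 58.6
```

```bash
python3 -c "
from h import *
go([.435,-.017,.019],-4);print(tw()[:3,3])"
```

```text
row [-0.11  0.05  0.44] [-0.001 -0.     0.001]
[ 0.43453956 -0.01583993  0.0233709 ]
```

Emit:
send_rows:
  moves: "0 0 0.1 0 0 0; 0 0 0.2 0 0 0; 0 0 0.3 0 0 0; 0 0 0.35 0 0 0; 0 0 0.4 0 0 0; 0 0 0.45 0 0 0; 0 0 0.5 0 0 0; 0 0 0.5 0 0 0"

```text
time: 12.4
tcp_pos: [0.4346, -0.0162, 0.0186]
eef_rot: [-2.297, -2.143, -0.0]
ft_force: [0.2, -0.4, -0.9]
opening: 0.013
gripper_force: 58.6
```

Emit:
send_rows:
  moves: "0 0 0.05 0 0 0; 0 0 0.1 0 0 0; 0 0 0.15 0 0 0; 0 0 0.15 0 0 0; 0 0 0.15 0 0 0; 0 0 0.15 0 0 0; 0 0 0.15 0 0 0; 0 0 0.15 0 0 0"

```text
time: 13.07
tcp_pos: [0.4346, -0.0163, 0.0183]
eef_rot: [2.296, 2.143, 0.001]
ft_force: [-5.8, -0.4, 18.0]
opening: 0.0128
gripper_force: 61.3
```

Contact. I release and lift.

Emit:
send_rows:
  moves: "0 0 -0.1 0 0 0; 0 0 -0.1 0 0 0; 0 0 -0.1 0 0 0; 0 0 -0.1 0 0 0; 0 0 -0.1 0 0 0; 0 0 -0.1 0 0 0; 0 0 -0.1 0 0 0; 0 0 -0.1 0 0 0"
  hand: 5

```text
time: 13.73
tcp_pos: [0.4346, -0.0162, 0.0181]
eef_rot: [-2.297, -2.143, 0.0]
ft_force: [0.5, -0.2, -0.1]
opening: 0.0499
gripper_force: 0.0
```

Emit:
send_rows:
  moves: "0 0 -1 0 0 0; 0 0 -3 0 0 0; 0 0 -6 0 0 0; 0 0 -9 0 0 0; 0 0 -12 0 0 0; 0 0 -14 0 0 0; 0 0 -14 0 0 0; 0 0 -14 0 0 0"

```text
time: 14.4
tcp_pos: [0.4351, -0.0163, 0.1589]
eef_rot: [2.295, 2.142, 0.002]
ft_force: [0.9, -0.9, 0.6]
opening: 0.0496
gripper_force: 0.0
```

Emit:
send_rows:
  moves: "-3 0 0 0 0 0; -7 0 0 0 0 0; -11 0 0 0 0 0; -15 0 0 0 0 0; -18 0 0 0 0 0; -20 0 0 0 0 0; -20 0 0 0 0 0; -20 0 0 0 0 0"

```text
time: 15.07
tcp_pos: [0.42, -0.2162, 0.1566]
eef_rot: [-2.297, -2.139, 0.001]
ft_force: [-0.4, 0.2, 0.1]
opening: 0.0498
gripper_force: 0.0
```

Run:
```python
from h import *
im=vision.get_image("scene");p=im["pixels"];a=p[140:300,270:430]
b=vision.get_image("top")["pixels"];b=b[125:265,225:425]
cv2.imwrite("pics/f.png",np.hstack([cv2.resize(a,(380,380),interpolation=2),cv2.resize(b,(420,380),interpolation=2)]))
```

```text
(no output)
```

View pics/f.png

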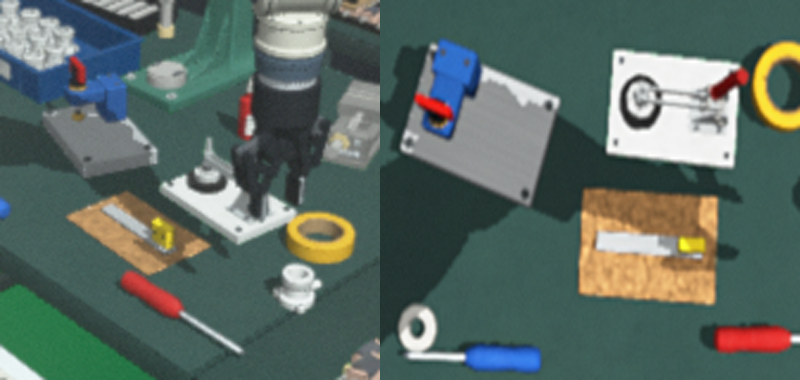

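The blade lies flat and centred on the mat with the handle up. Its strip runs from (597,243) to (705,247) in the right panel. The wing is unchanged and the bystanders in view are in place.

```bash
python3 -c "
from bench import ctrl
print(ctrl.job_done())"
```

```text
the job is handed in; nothing more can be done
None
```

The job is handed in at about 15 s, with no pass or fail reported back: I estimate the screw at 4.7 rad (foot up about 1.5 mm, judged from the wing's angle), and the blade came out against about 3 N of drag and lies flat, handle up, centred on the mat.

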